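# Push the salt cellar away under the bamboo riser

## Robot

A 7-joint arm with a two-finger parallel gripper is mounted at the origin on the work surface. World frame = base frame: x ahead of the robot, y to its left, z up, the work surface at z = 0. Lengths are in m, angles in rad, forces in N, time in s.
With the tool pointing down it reaches from about 0.4 to 0.85 m from the base axis. Payload 10.4 kg.
Tool frame: the origin (TCP) lies midway between the tips of the shut fingers; the grasp point (between the pads) lies 19 mm behind it (r.tcp_to_grasp is the z of the grasp point in the tool frame, in m); z points along the fingers, x is the direction in which the jaws open and shut, and the axes are right-handed (so a half turn about z gives the same grasp; the last joint's range is limited). The gripper opens to 87 mm and grips with 3 to 60 N. Pads are 19 mm wide; open, the fingers measure 117 mm over their backs; the gripper's body (75 mm by 190 mm) begins 51 mm behind the grasp point.
Start: joints at [-1.234, 0.332, -0.065, 1.46, 0.022, 1.35, -0.088], TCP at [0.22, 0.585, 0.223] pointing down, gripper open.
Joint ranges: [-2.6, 2.6], [-0.5, 2.12], [-1.47, 1.34], [0.16, 2.42], [-1.27, 4.41], [0.06, 2.06], [-2.6, 2.6]. Speed limits (rad/s): [2.22, 2.22, 2.79, 2.79, 3.14, 3.14, 3.14].

## Interface

Orientations are given as a unit quaternion [x, y, z, w].
In Python, from bench import r, camera, close_job gives the robot as it stands. The module is installed in compiled form; this text tells all that it offers.
- The arm moves only by the shell command python3 -m crank 'ROWS' [FORCE]. ROWS is JSON, a list of rows, each an object of numbers: "x", "y", "z": the shift along the tool's x, y, z scaled (see below); "ax", "ay", "az": the turn, a rotation vector about the tool's x, y, z scaled (see below); "claw": the closure, from -1 (fully open) to 1 (shut), so that 0 is half open. A call has exactly 5 rows; each row is the pose to reach, as a shift and turn from the pose commanded when the call began, along the tool's axes at that moment; what a row does not reach only later rows make up. The controller multiplies each number of a shift by 1 m and each number of a turn by 2 rad. A row lasts 1/12 s, in which the tool goes at most 41.7 mm and 7.16 degrees, less where a joint would pass 70% of its speed; a pose out of reach is approached as far as the arm can. A call with a number of a shift or a turn outside -1 to 1 is refused whole. A call with a gripper value outside its range is refused whole. The fingers move at their own pace and stop on an object; FORCE is the grip in N (left out, the last holds). Time passes only in rows, so rows that repeat a pose let the fingers close, or fill a call up. It gives the time, the measured TCP pose, the force and the opening at its end, in the units of the state.
- r.read_state(): the state, without advancing time (a new reading comes with each control period).
- camera(name): name is "scene" or "top" or "wrist"; returns a dict with "color" (400x640x3 uint8, blue, green, red), "fx", "fy", "cx", "cy" (pixels), "D" ([k1, k2, p1, p2, k3] as OpenCV has them; the pictures are not rectified), "eye" and "orientation" of the camera in the world. Camera axes: x right, y down, z forward; pixel columns grow to the right and rows downward; lengths in m; the calibration is good to about 2 mm. A picture is of the moment at which its call begins. There is no depth.
- close_job(): hands the job in, once; it reports no verdict.
The state is a dict: "time": time; "joint_positions": joint angles; "joint_vel": joint speeds; "joint_torque": joint torques, N m; "ee_pos": TCP position; "eef_rot": TCP orientation; "ft_force": force on the tool from outside, world axes, zero at the start; "torque": the same for the moment, N m; "width": finger opening in m.
Only numpy, scipy, OpenCV 4.12 (cv2) and the standard library are available. Lean on these libraries where they do the work, as an engineer would, in place of code of your own. Each camera call takes 0.05 s, during which the arm holds its last target. There are 200 camera calls.

## Task

Put the salt away without picking anything up: with the fingertips, first push the red salt cellar's white sliding door fully shut, then push the cellar flat along the shelf under the low bamboo riser, going in from the robot's side, until its back is flush with the riser's near edge and it sits square in the bay. Keep the cellar flat on the shelf without tipping or lifting it, leave all the other things where they stand (the green jarrito on top of the riser too), and finish clear of everything.

Things in the scene. Friction and masses are not known exactly. Their poses are not given: they have to be found in the camera images.
- cellar: Red plastic salt cellar, a loose flat box 90 mm long (x) by 70 mm wide (y) by 32 mm high, 0.2 to 0.45 kg. Origin: centre of its underside, resting on the shelf (z = 0). +x points to its front end, which goes under the riser first; its back face, 45 mm behind the origin, is the one on the robot's side. z is up.
- cellar_back (a point): Middle of the cellar's back face (x = -45 mm from the cellar's origin, 12 mm above its underside).
- cellar_door (a joint): Opening of the cellar's white sliding door in m: 0 is shut, 0.04 fully open. The door is a plate 44 mm wide and 5 mm thick in the top of the cellar, between 25 and 30 mm above its underside; open, it sticks out of the back by this amount, towards the cellar's -x. Shut, its edge is flush with the back face. It slides stiffly with about 0.4 N, well under the push that makes the cellar slide, and stays where it is left.
- riser: Low bamboo riser, fixed to the shelf: a board 12 mm thick on two side legs 16 mm thick, 140 mm deep (x), 132 mm wide (y), 49 mm high. The bay beneath is 100 mm wide and 37 mm high, open at both ends. Origin: centre of the bay on the shelf surface. +x points away from the robot, the way the cellar goes in; z is up.
- riser_mouth (a point): Middle of the riser's near edge, the mouth of the bay on the robot's side (70 mm before the riser's origin), on the shelf surface; axes as the riser's.
- jarrito: Green glazed mug, 66 mm across and 80 mm high, with a handle, standing on the rear half of the riser's top. Origin: centre of its underside. Leave alone.
- molcajete: Dark stone mortar on three feet, 150 mm across, 90 mm high. Origin: centre of its underside. Leave alone.
- whisk: Flat steel whisk lying on the shelf, about 205 mm long, 50 mm wide, 17 mm high, lengthwise along its x. Origin: near its middle, on the shelf. Leave alone.
- spoon_rest: Bamboo spoon rest, a shallow tray 170 by 75 by 16 mm. Origin: centre of its underside. Leave alone.
- bowl: Terracotta bowl, 130 mm across, 60 mm high. Origin: centre of its underside. Leave alone.
- oil_bottle: Amber oil bottle, 60 mm across, 170 mm high. Origin: centre of its underside. Leave alone.
Not all that is in view belongs to the job. What is shaped like the riser but pink or turquoise is not meant.

How it is judged:
By the outcome, as a careful person would: the job done as asked, in the order asked, and still so for the second after the job is handed in, with the robot touching nothing.
It also fails if it takes over 58 s, if anything falls off the work surface, if the arm or the gripper's body presses on something with over 40 N, if the wrist force passes 120 N, or if a joint passes its speed limit or range.

## Working session

There is one attempt and no reset: what is moved stays moved. The work goes in short steps, Python scripts to look and compute and a shell command to move; the robot and the scene stay as the last step left them, time stands still between calls to the robot, and variables do not carry over. Pictures are saved under pics/ and viewed, about 8 in all and at most 12, crops included, and the job is handed in when it is done.

```bash
mkdir -p pics
cat > h.py <<'E'
import numpy as np, cv2
from scipy.spatial.transform import Rotation as R
from bench import r, camera
def cam(n,save=None):
    c=camera(n)
    if save: cv2.imwrite('pics/'+save,c['color'])
    return c
def K(c): return np.array([[c['fx'],0,c['cx']],[0,c['fy'],c['cy']],[0,0,1.]])
def ray(c,uv,z):
    p=cv2.undistortPoints(np.array(uv,float).reshape(-1,1,2),K(c),np.array(c['D'],float)).reshape(-1,2)
    d=R.from_quat(c['orientation']).apply(np.c_[p,np.ones(len(p))]); e=np.array(c['eye'])
    return e+d*((np.array(z)-e[2])/d[:,2])[:,None]
def proj(c,P):
    M=R.from_quat(c['orientation']).as_matrix().T
    return cv2.projectPoints(np.array(P,float).reshape(-1,3),cv2.Rodrigues(M)[0],-M@np.array(c['eye']),K(c),np.array(c['D'],float))[0].reshape(-1,2)
E
python3 - <<'E'
from h import *
import pickle
for n in('scene','top'):
    c=cam(n,n+'1.png'); pickle.dump(c,open(n+'.pkl','wb')); print(n,c['eye'],c['orientation'],c['fx'])
print(r.read_state())
E
```

```text
scene [1.04837115 0.48560154 1.19932721] [ 0.37857055  0.88425081 -0.25403346 -0.10125141] 461.877535116977
top [0.46219288 0.00320725 1.22498023] [-0.70351568  0.71016391 -0.02275798  0.01466221] 373.0196543523838
{'time': 0.1, 'joint_positions': array([-1.23360118,  0.33282955, -0.06466919,  1.46085797,  0.02159753,
        1.34990196, -0.08847306]), 'joint_vel': array([-0.00066143, -0.00106935, -0.00062037, -0.00348453, -0.0011151 ,
       -0.00142321, -0.00059149]), 'joint_torque': array([ 9.20395505e-04, -6.24540067e+01,  2.41550419e-02, -3.90718496e+01,
       -6.13964838e-02,  3.65295983e-02,  5.92139918e-05]), 'ee_pos': array([0.21994882, 0.58464662, 0.22182008]), 'eef_rot': array([ 8.22212409e-01,  5.69180403e-01, -5.15643256e-04,  3.97187323e-04]), 'ft_force': array([-0.87547552, -0.09369831, -0.15737959]), 'torque': array([-0.03580836,  0.01153159,  0.01451992]), 'width': 0.087095785325277}
```

View pics/top1.png

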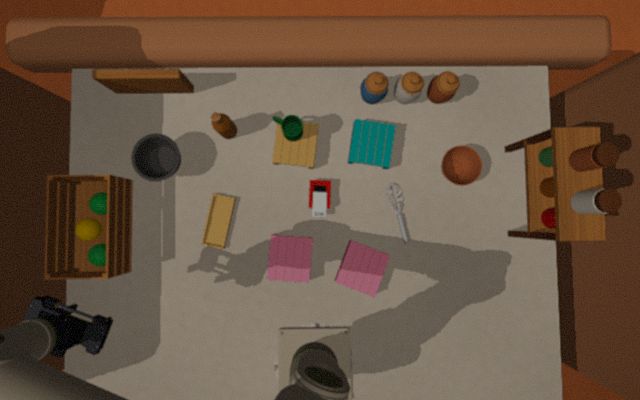

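View pics/scene1.png

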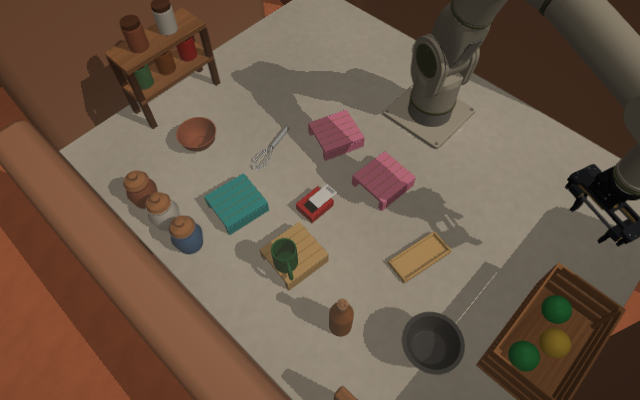

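Run:
```python
import cv2,numpy as np
t=cv2.imread('pics/top1.png')[110:300,240:430]; s=cv2.imread('pics/scene1.png')[170:300,240:350]
a=cv2.resize(t,None,fx=4,fy=4,interpolation=cv2.INTER_CUBIC)[:600]
cv2.imwrite('pics/c1.png',cv2.convertScaleAbs(a,alpha=1.4))
cv2.imwrite('pics/c2.png',cv2.convertScaleAbs(cv2.resize(s,None,fx=5,fy=4.6,interpolation=cv2.INTER_CUBIC),alpha=1.3))
```

```text
(no output)
```

View pics/c1.png

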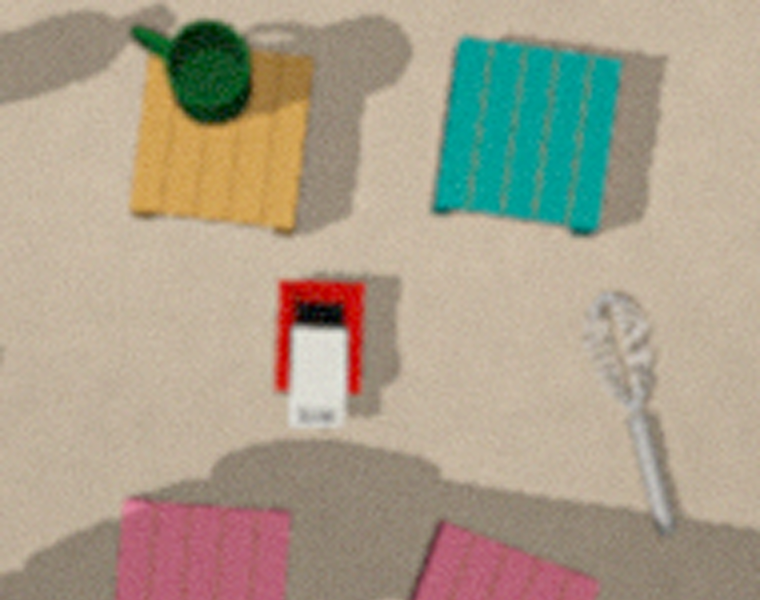

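```bash
cat > m.py <<'E'
from h import *
import pickle
c=pickle.load(open('top.pkl','rb'))
f=lambda l,z: ray(c,np.array(l)/4+[240,110],z)
a=f([[132,213],[295,228],[314,57]],.049); b=f([[280,281],[364,282],[361,394],[277,391]],.032); d=f([[288,427],[346,427],[295,302],[344,303]],.030)
p=f([[125,498],[290,512],[440,521],[598,575]],.049)
for n,v in (('riser',a),('cellar',b),('door',d),('pink',p)): print(n,v.round(4).tolist(),[round(np.linalg.norm(v[i+1]-v[i]),3) for i in range(len(v)-1)])
mouth=(a[0]+a[1])/2; e=a[0]-a[1]; print('mouth',mouth,'yaw',np.degrees(np.arctan2(-e[0],e[1])), 'from side',np.degrees(np.arctan2(*(a[2]-a[1])[[1,0]])))
print('cellar c',b.mean(0),'yaw',np.degrees(np.arctan2(*(b[0]+b[1]-b[2]-b[3])[[1,0]])))
E
python3 m.py
```

```text
riser [[0.6396, 0.1242, 0.049], [0.6266, -0.0048, 0.049], [0.7638, -0.0213, 0.049]] [np.float64(0.13), np.float64(0.138)]
cellar [[0.5863, 0.0075, 0.032], [0.5849, -0.06, 0.032], [0.495, -0.0565, 0.032], [0.498, 0.0107, 0.032]] [np.float64(0.067), np.float64(0.09), np.float64(0.067)]
door [[0.4692, 0.0021, 0.03], [0.4687, -0.0443, 0.03], [0.5695, -0.0044, 0.03], [0.5683, -0.0438, 0.03]] [np.float64(0.046), np.float64(0.108), np.float64(0.039)]
pink [[0.4147, 0.1305, 0.049], [0.4024, 0.0012, 0.049], [0.3941, -0.1166, 0.049], [0.3506, -0.2401, 0.049]] [np.float64(0.13), np.float64(0.118), np.float64(0.131)]
mouth [0.63312093 0.05968481 0.049     ] yaw -5.757874207096704 from side -6.839743606983044
cellar c [ 0.5410412  -0.02457355  0.032     ] yaw -2.1365320785317814
```

Candidates: bamboo at top px (295,144), teal (372,144), pink (290,258) and (362,267). The bamboo one is meant, since it is bamboo-coloured and carries the green jarrito. The red cellar is at (320,198) with its door sticking out about 28 mm towards the robot. Measured sizes (130×138 mm, 67×90 mm) match the given ones.

```bash
cat >> h.py <<'E'
def go(x,y,z,jaw=None):
    """print shift (tool axes) & az to reach world TCP with jaw (tool x) at heading jaw deg"""
    s=r.read_state(); q=R.from_quat(s['eef_rot']); X=q.as_matrix()[:,0]; cur=np.degrees(np.arctan2(X[1],X[0]))
    d=q.inv().apply(np.array([x,y,z])-s['ee_pos'])
    print('t%.2f'%s['time'],'pos',s['ee_pos'].round(4),'jaw %.2f'%cur,'tilt',q.as_matrix()[:,2].round(4),'F',s['ft_force'].round(2),'w %.4f'%s['width'])
    if jaw is not None: a=-(jaw-cur); a=(a+180)%360-180; print('shift',d.round(4),'az',round(np.radians(a)/2,4))
    else: print('shift',d.round(4))
E
python3 -c "
from h import *
go(.437,-.021,.15,87.5)"
python3 -m crank '[{"x":-0.16,"y":0.13,"z":0.02,"az":-0.165,"claw":0.65},{"x":-0.16,"y":0.13,"z":0.02,"az":-0.165,"claw":0.65},{"x":-0.16,"y":0.13,"z":0.02,"az":-0.165,"claw":0.65},{"x":-0.16,"y":0.13,"z":0.02,"az":-0.165,"claw":0.65},{"x":-0.16,"y":0.13,"z":0.02,"az":-0.165,"claw":0.65}]' 20
python3 -c "
from h import *
go(.437,-.021,.15,87.5)"
```

```text
t0.10 pos [0.2199 0.5846 0.2218] jaw 69.39 tilt [-4.0e-04 -1.2e-03 -1.0e+00] F [-0.88 -0.09 -0.16] w 0.0871
shift [-0.4904  0.4164  0.0725] az -0.1581
t0.10 pos [0.2199 0.5846 0.2218] jaw 69.39 tilt [-4.0e-04 -1.2e-03 -1.0e+00] F [-0.88 -0.09 -0.16] w 0.0871
shift [-0.4904  0.4164  0.0725] az -0.1581schema error: expected keys x, y, z, ax, ay, az, claw
```

```bash
python3 -m crank '[{"x":-0.03,"y":0.026,"z":0,"ax":0,"ay":0,"az":-0.04,"claw":0.65},{"x":-0.06,"y":0.052,"z":0,"ax":0,"ay":0,"az":-0.08,"claw":0.65},{"x":-0.09,"y":0.078,"z":0,"ax":0,"ay":0,"az":-0.12,"claw":0.65},{"x":-0.12,"y":0.104,"z":0,"ax":0,"ay":0,"az":-0.158,"claw":0.65},{"x":-0.15,"y":0.13,"z":0,"ax":0,"ay":0,"az":-0.158,"claw":0.65}]' 20
python3 -c "
from h import *
go(.437,-.021,.15,87.5)"
```

```text
time: 0.52
ee_pos: [0.2892, 0.3968, 0.2221]
eef_rot: [0.721, 0.693, -0.0, 0.0]
ft_force: [1.6, 0.8, 0.4]
width: 0.0618
t0.52 pos [0.2892 0.3968 0.2221] jaw 87.78 tilt [-4.e-04 -4.e-04 -1.e+00] F [1.56 0.85 0.42] w 0.0618
shift [-0.4117  0.164   0.0722] az 0.0024
```

```bash
python3 -m crank '[{"x":-0.037,"y":0.015,"z":0,"ax":0,"ay":0,"az":0,"claw":0.65},{"x":-0.074,"y":0.03,"z":0,"ax":0,"ay":0,"az":0,"claw":0.65},{"x":-0.111,"y":0.045,"z":0,"ax":0,"ay":0,"az":0,"claw":0.65},{"x":-0.148,"y":0.06,"z":0,"ax":0,"ay":0,"az":0,"claw":0.65},{"x":-0.185,"y":0.075,"z":0,"ax":0,"ay":0,"az":0,"claw":0.65}]'
python3 -m crank '[{"x":-0.037,"y":0.015,"z":0.01,"ax":0,"ay":0,"az":0,"claw":0.65},{"x":-0.074,"y":0.03,"z":0.02,"ax":0,"ay":0,"az":0,"claw":0.65},{"x":-0.111,"y":0.045,"z":0.03,"ax":0,"ay":0,"az":0,"claw":0.65},{"x":-0.148,"y":0.06,"z":0.04,"ax":0,"ay":0,"az":0,"claw":0.65},{"x":-0.180,"y":0.07,"z":0.05,"ax":0,"ay":0,"az":0,"claw":0.65}]'
python3 -c "
from h import *
go(.437,-.021,.15,87.5)"
```

```text
time: 0.93
ee_pos: [0.3558, 0.2087, 0.2224]
eef_rot: [0.722, 0.691, 0.0, -0.0]
ft_force: [1.2, 0.2, 0.1]
width: 0.0283
time: 1.35
ee_pos: [0.4182, 0.0251, 0.1721]
eef_rot: [0.723, 0.691, 0.0, 0.0]
ft_force: [0.7, -0.4, -1.1]
width: 0.0158
t1.35 pos [0.4182 0.0251 0.1721] jaw 87.42 tilt [ 6.e-04  2.e-04 -1.e+00] F [ 0.71 -0.41 -1.13] w 0.0158
shift [-0.0452  0.0208  0.0222] az -0.0007
```

```bash
python3 -m crank '[{"x":-0.012,"y":0.005,"z":0.005,"ax":0,"ay":0,"az":0,"claw":0.65},{"x":-0.024,"y":0.01,"z":0.01,"ax":0,"ay":0,"az":0,"claw":0.65},{"x":-0.036,"y":0.015,"z":0.015,"ax":0,"ay":0,"az":0,"claw":0.65},{"x":-0.045,"y":0.02,"z":0.02,"ax":0,"ay":0,"az":0,"claw":0.65},{"x":-0.045,"y":0.02,"z":0.02,"ax":0,"ay":0,"az":0,"claw":0.65}]'
python3 - <<'E'
from h import *
import pickle
c=cam('wrist'); pickle.dump(c,open('w1.pkl','wb'))
go(.437,-.021,.15,87.5)
print(c['eye'])
cv2.imwrite('pics/w1.png',cv2.convertScaleAbs(c['color'],alpha=1.4))
E
```

```text
time: 1.77
ee_pos: [0.4356, -0.0198, 0.1516]
eef_rot: [0.723, 0.691, -0.001, -0.0]
ft_force: [-0.1, 0.3, 0.2]
width: 0.0152
t1.82 pos [ 0.4354 -0.0186  0.1521] jaw 87.39 tilt [-1.2e-03 -4.0e-04 -1.0e+00] F [-0.86 -0.65  0.86] w 0.0152
shift [-0.0023  0.0017  0.0021] az -0.0009
[ 0.3557079  -0.01679308  0.31332947]
```

View pics/w1.png

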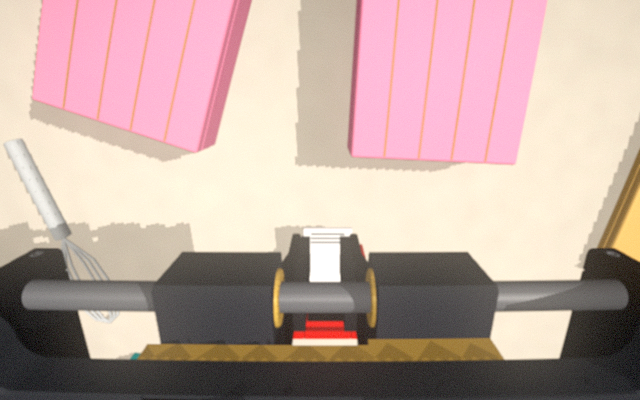

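The wrist view shows the two pinks above, clear of the fingers. The door's back edge is at about px (303–355, 229), between the fingers.

Run:
```python
from h import *
import pickle
c=pickle.load(open('w1.pkl','rb'))
print(ray(c,[[303,229],[354,229],[293,345],[357,345]],.030).round(4))
print(ray(c,[[353,157],[240,0],[203,150],[515,163]],.049).round(4))
go(.437,-.0205,.012,87.9)
```

```text
[[ 0.472  -0.0413  0.03  ]
 [ 0.474   0.004   0.03  ]
 [ 0.5968 -0.0595  0.03  ]
 [ 0.5997  0.0046  0.03  ]]
[[ 0.4057  0.003   0.049 ]
 [ 0.2917 -0.0727  0.049 ]
 [ 0.3948 -0.1132  0.049 ]
 [ 0.416   0.1311  0.049 ]]
t1.82 pos [ 0.4354 -0.0186  0.1521] jaw 87.39 tilt [-1.2e-03 -4.0e-04 -1.0e+00] F [-0.86 -0.65  0.86] w 0.0152
shift [-0.0017  0.0018  0.1401] az -0.0044
```

```bash
python3 -m crank '[{"x":-0.001,"y":0.001,"z":0.035,"ax":0,"ay":0,"az":-0.004,"claw":0.65},{"x":-0.001,"y":0.001,"z":0.07,"ax":0,"ay":0,"az":-0.004,"claw":0.65},{"x":-0.001,"y":0.001,"z":0.105,"ax":0,"ay":0,"az":-0.004,"claw":0.65},{"x":-0.001,"y":0.001,"z":0.13,"ax":0,"ay":0,"az":-0.004,"claw":0.65},{"x":-0.001,"y":0.001,"z":0.138,"ax":0,"ay":0,"az":-0.004,"claw":0.65}]'
python3 -m crank '[{"x":0,"y":0.005,"z":0,"ax":0,"ay":0,"az":0,"claw":0.65},{"x":0,"y":0.01,"z":0,"ax":0,"ay":0,"az":0,"claw":0.65},{"x":0,"y":0.015,"z":0,"ax":0,"ay":0,"az":0,"claw":0.65},{"x":0,"y":0.02,"z":0,"ax":0,"ay":0,"az":0,"claw":0.65},{"x":0,"y":0.025,"z":0,"ax":0,"ay":0,"az":0,"claw":0.65}]'
python3 -c "
from h import *
go(.487,-.0205,.012,87.9)"
```

```text
time: 2.23
ee_pos: [0.4342, -0.0183, 0.0116]
eef_rot: [0.719, 0.695, -0.002, -0.001]
ft_force: [-0.8, -0.1, 0.1]
width: 0.0154
time: 2.65
ee_pos: [0.4634, -0.0196, 0.0158]
eef_rot: [0.72, 0.694, 0.001, 0.0]
ft_force: [-0.9, -0.4, -0.8]
width: 0.0153
t2.65 pos [ 0.4634 -0.0196  0.0158] jaw 87.96 tilt [ 2.3e-03  9.0e-04 -1.0e+00] F [-0.88 -0.35 -0.85] w 0.0153
shift [-0.      0.0236  0.0038] az 0.0005
```

```bash
python3 -m crank '[{"x":0,"y":0.004,"z":0,"ax":0,"ay":0,"az":0,"claw":0.65},{"x":0,"y":0.008,"z":0,"ax":0,"ay":0,"az":0,"claw":0.65},{"x":0,"y":0.012,"z":0,"ax":0,"ay":0,"az":0,"claw":0.65},{"x":0,"y":0.016,"z":0,"ax":0,"ay":0,"az":0,"claw":0.65},{"x":0,"y":0.02,"z":0,"ax":0,"ay":0,"az":0,"claw":0.65}]'
python3 -m crank '[{"x":0,"y":0.002,"z":0,"ax":0,"ay":0,"az":0,"claw":0.65},{"x":0,"y":0.004,"z":0,"ax":0,"ay":0,"az":0,"claw":0.65},{"x":0,"y":0.006,"z":0,"ax":0,"ay":0,"az":0,"claw":0.65},{"x":0,"y":0.008,"z":0,"ax":0,"ay":0,"az":0,"claw":0.65},{"x":0,"y":0.010,"z":0,"ax":0,"ay":0,"az":0,"claw":0.65}]'
python3 - <<'E'
from h import *
import pickle
go(.487,-.0205,.012,87.9)
t=cam('top'); s=cam('scene'); pickle.dump(t,open('top2.pkl','wb')); pickle.dump(s,open('s2.pkl','wb'))
a=cv2.resize(t['color'][150:240,270:370],None,fx=4,fy=4,interpolation=cv2.INTER_CUBIC)
b=cv2.resize(s['color'][160:250,270:370],None,fx=4,fy=4,interpolation=cv2.INTER_CUBIC)
cv2.imwrite('pics/d.png',cv2.convertScaleAbs(np.hstack([a,b]),alpha=1.4))
E
```

```text
time: 3.07
ee_pos: [0.4821, -0.0207, 0.0145]
eef_rot: [0.72, 0.694, -0.0, -0.0]
ft_force: [-0.1, 0.2, -0.2]
width: 0.0153
time: 3.48
ee_pos: [0.4916, -0.021, 0.0144]
eef_rot: [0.72, 0.694, -0.0, -0.0]
ft_force: [-2.1, 0.4, 0.7]
width: 0.0151
t3.48 pos [ 0.4916 -0.021   0.0144] jaw 87.95 tilt [-6.e-04  1.e-04 -1.e+00] F [-2.1   0.44  0.66] w 0.0151
shift [ 0.0004 -0.0046  0.0024] az 0.0004
```

View pics/d.png

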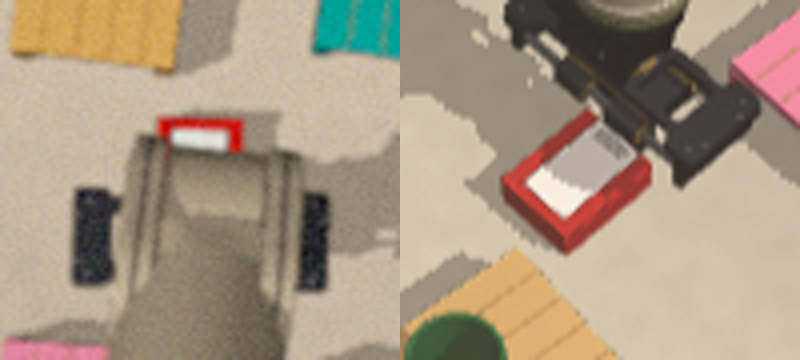

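The top view (left) and scene view (right) show the white door filling its recess, flush at the back, and the wrist force rose to about 2 N. The door is shut. Next I back off and turn for the sideways push.

```bash
python3 -m crank '[{"x":0,"y":-0.008,"z":0,"ax":0,"ay":0,"az":0,"claw":0.65},{"x":0,"y":-0.015,"z":0,"ax":0,"ay":0,"az":0,"claw":0.65},{"x":0,"y":-0.015,"z":-0.03,"ax":0,"ay":0,"az":0,"claw":0.65},{"x":0,"y":-0.015,"z":-0.06,"ax":0,"ay":0,"az":0,"claw":0.65},{"x":0,"y":-0.015,"z":-0.09,"ax":0,"ay":0,"az":0,"claw":0.65}]'
python3 - <<'E'
from h import *
import pickle
go(.546,-.092,.1,-6.2); go(.546,-.092,.1,173.8)
print(r.read_state()['joint_positions'].round(2))
E
```

```text
time: 4.0
ee_pos: [0.4753, -0.0207, 0.1053]
eef_rot: [0.72, 0.694, -0.001, -0.0]
ft_force: [0.9, 0.7, -0.9]
width: 0.0152
t4.00 pos [ 0.4753 -0.0207  0.1053] jaw 87.93 tilt [-1.3e-03 -2.0e-04 -1.0e+00] F [ 0.9   0.72 -0.9 ] w 0.0152
shift [-0.0687  0.0732  0.0052] az 0.8214
t4.00 pos [ 0.4753 -0.0207  0.1053] jaw 87.93 tilt [-1.3e-03 -2.0e-04 -1.0e+00] F [ 0.9   0.72 -0.9 ] w 0.0152
shift [-0.0687  0.0732  0.0052] az -0.7494
[-0.59  0.11  0.57  2.01 -0.07  1.04  1.55]
```

```bash
python3 -m crank '[{"x":-0.014,"y":0.014,"z":0,"ax":0,"ay":0,"az":0.06,"claw":0},{"x":-0.028,"y":0.028,"z":0,"ax":0,"ay":0,"az":0.12,"claw":0},{"x":-0.042,"y":0.043,"z":0,"ax":0,"ay":0,"az":0.18,"claw":0},{"x":-0.056,"y":0.058,"z":0,"ax":0,"ay":0,"az":0.24,"claw":0},{"x":-0.069,"y":0.073,"z":0,"ax":0,"ay":0,"az":0.3,"claw":0}]'
python3 -m crank '[{"x":0,"y":0,"z":0,"ax":0,"ay":0,"az":0.06,"claw":0},{"x":0,"y":0,"z":0,"ax":0,"ay":0,"az":0.12,"claw":0},{"x":0,"y":0,"z":0,"ax":0,"ay":0,"az":0.18,"claw":0},{"x":0,"y":0,"z":0,"ax":0,"ay":0,"az":0.24,"claw":0},{"x":0,"y":0,"z":0,"ax":0,"ay":0,"az":0.3,"claw":0}]'
python3 -m crank '[{"x":0,"y":0,"z":0,"ax":0,"ay":0,"az":0.06,"claw":0},{"x":0,"y":0,"z":0,"ax":0,"ay":0,"az":0.12,"claw":0},{"x":0,"y":0,"z":0,"ax":0,"ay":0,"az":0.18,"claw":0},{"x":0,"y":0,"z":0,"ax":0,"ay":0,"az":0.22,"claw":0},{"x":0,"y":0,"z":0,"ax":0,"ay":0,"az":0.22,"claw":0}]'
python3 - <<'E'
from h import *
import pickle
go(.546,-.092,.1,-6.2)
t=cam('top'); s=cam('scene'); pickle.dump(t,open('top3.pkl','wb')); pickle.dump(s,open('s3.pkl','wb'))
s=cv2.resize(s['color'][160:250,250:380],None,fx=6,fy=6,interpolation=cv2.INTER_CUBIC)
cv2.imwrite('pics/e.png',cv2.convertScaleAbs(s,alpha=1.4))
E
```

```text
time: 4.42
ee_pos: [0.5471, -0.0927, 0.1046]
eef_rot: [0.894, 0.448, 0.0, -0.0]
ft_force: [-0.1, 0.5, 0.5]
width: 0.0393
time: 4.83
ee_pos: [0.5463, -0.0919, 0.1043]
eef_rot: [0.987, 0.164, -0.0, -0.0]
ft_force: [0.8, -0.3, 0.1]
width: 0.0431
time: 5.25
ee_pos: [0.5464, -0.0917, 0.1043]
eef_rot: [0.999, -0.054, -0.0, -0.0]
ft_force: [-0.7, -0.6, 0.4]
width: 0.0435
t5.25 pos [ 0.5464 -0.0917  0.1043] jaw -6.24 tilt [-6.e-04  5.e-04 -1.e+00] F [-0.71 -0.59  0.45] w 0.0435
shift [-0.0004  0.0003  0.0043] az -0.0003
```

View pics/e.png

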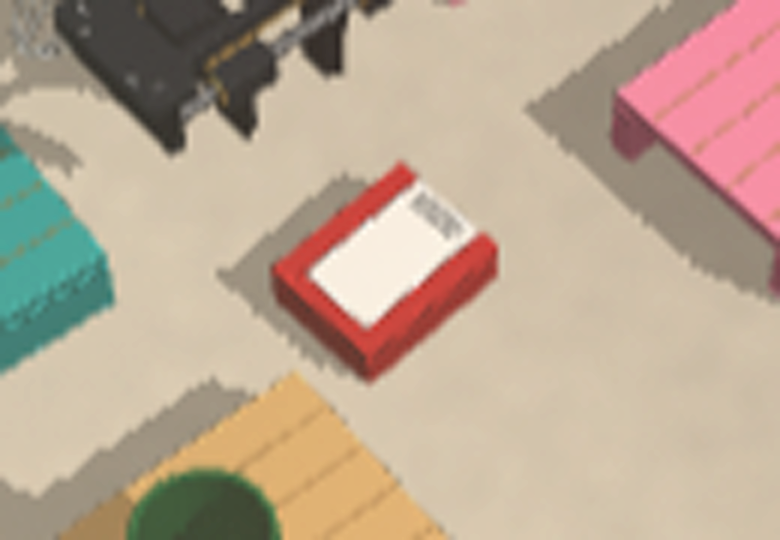

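The door is shut flush. In the scene crop the cellar's top corners are at (272,270), (370,348), (498,242) and (403,163).

Run:
```python
from h import *
import pickle
c=pickle.load(open('s3.pkl','rb'))
b=ray(c,np.array([[372,348],[272,270],[403,163],[498,242]])/6+[250,160],.032)
print(b.round(4), b.mean(0), 'yaw',np.degrees(np.arctan2(*(b[0]+b[1]-b[2]-b[3])[[1,0]])))
# riser in the first scene image, near-edge corner check projected
m=np.array([.6331,.0597,0]); u=R.from_euler('z',-6.2,degrees=True).apply([[0,66,49],[0,-66,49],[140,-66,49]])/1000+m
print('riser corners in scene px', proj(c,u).round(1).tolist(), 'crop', ((proj(c,u)-[250,160])*6).round(0).tolist())
```

```text
[[ 0.5895  0.009   0.032 ]
 [ 0.5917 -0.0575  0.032 ]
 [ 0.5019 -0.0542  0.032 ]
 [ 0.5034  0.0124  0.032 ]] [ 0.54662457 -0.02257149  0.032     ] yaw -2.1742701547245726
riser corners in scene px [[329.5, 252.1], [299.3, 220.0], [259.7, 248.7]] crop [[477.0, 552.0], [296.0, 360.0], [58.0, 532.0]]
```

```bash
python3 -m crank '[{"x":-0.007,"y":0,"z":0.025,"ax":0,"ay":0,"az":0,"claw":0},{"x":-0.007,"y":0,"z":0.05,"ax":0,"ay":0,"az":0,"claw":0},{"x":-0.007,"y":0,"z":0.075,"ax":0,"ay":0,"az":0,"claw":0},{"x":-0.007,"y":0,"z":0.09,"ax":0,"ay":0,"az":0,"claw":0},{"x":-0.007,"y":0,"z":0.09,"ax":0,"ay":0,"az":0,"claw":0}]'
python3 -m crank '[{"x":-0.007,"y":-0.006,"z":0,"ax":0,"ay":0,"az":0,"claw":0},{"x":-0.007,"y":-0.011,"z":0,"ax":0,"ay":0,"az":0,"claw":0},{"x":-0.007,"y":-0.016,"z":0,"ax":0,"ay":0,"az":0,"claw":0},{"x":-0.007,"y":-0.021,"z":0,"ax":0,"ay":0,"az":0,"claw":0},{"x":-0.007,"y":-0.026,"z":0,"ax":0,"ay":0,"az":0,"claw":0}]'
python3 -c "
from h import *
go(.546,-.0917,.014,-6.2)"
```

```text
time: 5.77
ee_pos: [0.5379, -0.0909, 0.0117]
eef_rot: [0.999, -0.051, -0.002, 0.0]
ft_force: [-0.8, 0.7, -0.6]
width: 0.0436
time: 6.18
ee_pos: [0.5366, -0.0639, 0.0153]
eef_rot: [0.999, -0.052, 0.001, -0.0]
ft_force: [-1.2, -1.4, 1.6]
width: 0.0433
t6.18 pos [ 0.5366 -0.0639  0.0153] jaw -5.96 tilt [ 1.3e-03  4.0e-04 -1.0e+00] F [-1.18 -1.42  1.56] w 0.0433
shift [0.0122 0.0267 0.0013] az 0.0021
```

```bash
python3 -m crank '[{"x":0,"y":-0.006,"z":0,"ax":0,"ay":0,"az":0,"claw":0},{"x":0,"y":-0.012,"z":0,"ax":0,"ay":0,"az":0,"claw":0},{"x":0,"y":-0.018,"z":0,"ax":0,"ay":0,"az":0,"claw":0},{"x":0,"y":-0.024,"z":0,"ax":0,"ay":0,"az":0,"claw":0},{"x":0,"y":-0.03,"z":0,"ax":0,"ay":0,"az":0,"claw":0}]'
python3 -m crank '[{"x":0,"y":-0.006,"z":0,"ax":0,"ay":0,"az":0,"claw":0},{"x":0,"y":-0.012,"z":0,"ax":0,"ay":0,"az":0,"claw":0},{"x":0,"y":-0.018,"z":0,"ax":0,"ay":0,"az":0,"claw":0},{"x":0,"y":-0.024,"z":0,"ax":0,"ay":0,"az":0,"claw":0},{"x":0,"y":-0.03,"z":0,"ax":0,"ay":0,"az":0,"claw":0}]'
python3 -m crank '[{"x":0,"y":-0.006,"z":0,"ax":0,"ay":0,"az":0,"claw":0},{"x":0,"y":-0.012,"z":0,"ax":0,"ay":0,"az":0,"claw":0},{"x":0,"y":-0.016,"z":0,"ax":0,"ay":0,"az":0,"claw":0},{"x":0,"y":-0.019,"z":0,"ax":0,"ay":0,"az":0,"claw":0},{"x":0,"y":-0.021,"z":0,"ax":0,"ay":0,"az":0,"claw":0}]'
python3 - <<'E'
from h import *
import pickle
go(.546,-.0917,.014,-6.2)
t=cam('top'); s=cam('scene'); pickle.dump(t,open('top4.pkl','wb')); pickle.dump(s,open('s4.pkl','wb'))
s=cv2.resize(s['color'][180:290,250:380],None,fx=5,fy=5,interpolation=cv2.INTER_CUBIC)
cv2.imwrite('pics/f.png',cv2.convertScaleAbs(s,alpha=1.4))
E
```

```text
time: 6.6
ee_pos: [0.5393, -0.0343, 0.0146]
eef_rot: [0.999, -0.052, 0.0, 0.0]
ft_force: [-0.9, -2.0, 1.7]
width: 0.0433
time: 7.02
ee_pos: [0.5424, -0.0044, 0.0145]
eef_rot: [0.999, -0.052, -0.0, -0.0]
ft_force: [-0.6, -1.3, 0.8]
width: 0.0435
time: 7.43
ee_pos: [0.5445, 0.0163, 0.0145]
eef_rot: [0.999, -0.052, -0.0, -0.0]
ft_force: [1.3, -1.3, 0.1]
width: 0.0433
t7.43 pos [0.5445 0.0163 0.0145] jaw -6.00 tilt [-1.e-04  1.e-04 -1.e+00] F [ 1.28 -1.27  0.13] w 0.0433
shift [0.0128 0.1073 0.0005] az 0.0018
```

View pics/f.png

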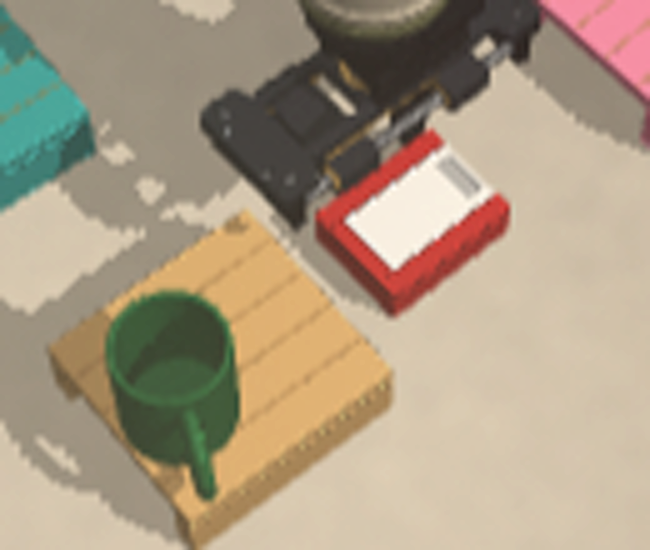

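The scene crop shows the riser's top corners at (245,210), (392,375), (190,522) and (48,347). The cellar's top corners are at (317,212), (396,287), (510,205) and (432,132).

```bash
cat > rel.py <<'E'
from h import *
def fit(b,L,W):  # corners FL,FR,BR,BL -> centre,yaw,measured size
    x=(b[0]+b[1]-b[2]-b[3])/2; y=(b[0]+b[3]-b[1]-b[2])/2
    yaw=np.arctan2(x[1],x[0]); yaw2=np.arctan2(-y[0],y[1])
    print('size',np.linalg.norm(x).round(4),np.linalg.norm(y).round(4),'yaw',np.degrees([yaw,yaw2]).round(2),'c',b.mean(0).round(4)); return b.mean(0),(yaw+yaw2)/2
def rel(cb,rb):
    c,a=fit(cb,.09,.07); m,A=fit(rb,.14,.132)
    d=R.from_euler('z',-A).apply(c-m); print('cellar in riser frame: x_r from mouth %.4f  y_r %.4f dyaw %.2f'%(d[0]+.07,d[1],np.degrees(a-A)))
E
python3 - <<'E'
from rel import *
import pickle
c=pickle.load(open('s4.pkl','rb')); o=np.array([250,180])
rel(ray(c,np.array([[396,287],[317,212],[432,132],[510,205]])/5+o,.032), ray(c,np.array([[190,522],[48,347],[245,210],[392,375]])/5+o,.049))
t=pickle.load(open('top.pkl','rb'))
fit(ray(t,np.array([[146,50],[314,57],[295,228],[132,213]])/4+[240,110],.049),0,0)
E
```

```text
size 0.0855 0.0662 yaw [-7.88 -4.08] c [0.5569 0.061  0.032 ]
size 0.1369 0.1315 yaw [-7.79 -7.65] c [0.7077 0.0544 0.049 ]
cellar in riser frame: x_r from mouth -0.0803  y_r -0.0137 dyaw 1.74
size 0.1347 0.1318 yaw [-5.98 -4.26] c [0.7001 0.0527 0.049 ]
```

```bash
python3 -m crank '[{"x":0,"y":-0.003,"z":0,"ax":0,"ay":0,"az":0.003,"claw":0},{"x":0,"y":-0.006,"z":0,"ax":0,"ay":0,"az":0.005,"claw":0},{"x":0,"y":-0.008,"z":0,"ax":0,"ay":0,"az":0.005,"claw":0},{"x":0,"y":-0.01,"z":0,"ax":0,"ay":0,"az":0.005,"claw":0},{"x":0,"y":-0.01,"z":0,"ax":0,"ay":0,"az":0.005,"claw":0}]'
python3 -m crank '[{"x":0,"y":0.01,"z":0,"ax":0,"ay":0,"az":0,"claw":0},{"x":0,"y":0.02,"z":0,"ax":0,"ay":0,"az":0,"claw":0},{"x":0,"y":0.02,"z":-0.03,"ax":0,"ay":0,"az":0,"claw":0},{"x":-0.005,"y":0.02,"z":-0.06,"ax":0,"ay":0,"az":0,"claw":0},{"x":-0.02,"y":0.02,"z":-0.09,"ax":0,"ay":0,"az":0,"claw":0}]'
python3 - <<'E'
from h import *
go(.455,.078,.1,83.5)
E
```

```text
time: 7.95
ee_pos: [0.5456, 0.0264, 0.0145]
eef_rot: [0.998, -0.057, -0.0, -0.0]
ft_force: [-0.4, -0.2, -0.3]
width: 0.0435
time: 8.37
ee_pos: [0.5238, 0.0061, 0.1055]
eef_rot: [0.998, -0.059, 0.0, 0.001]
ft_force: [0.8, 1.0, 1.1]
width: 0.0437
t8.37 pos [0.5238 0.0061 0.1055] jaw -6.72 tilt [ 2.0e-04 -1.6e-03 -1.0e+00] F [0.81 1.   1.13] w 0.0437
shift [-0.0768 -0.0634  0.0054] az -0.7873
```

```bash
python3 -m crank '[{"x":-0.02,"y":-0.005,"z":0,"ax":0,"ay":0,"az":-0.06,"claw":0.2},{"x":-0.04,"y":-0.02,"z":0,"ax":0,"ay":0,"az":-0.12,"claw":0.2},{"x":-0.06,"y":-0.035,"z":0,"ax":0,"ay":0,"az":-0.18,"claw":0.2},{"x":-0.08,"y":-0.05,"z":0,"ax":0,"ay":0,"az":-0.24,"claw":0.2},{"x":-0.1,"y":-0.062,"z":0,"ax":0,"ay":0,"az":-0.3,"claw":0.2}]'
python3 -m crank '[{"x":0,"y":0,"z":0,"ax":0,"ay":0,"az":-0.06,"claw":0.2},{"x":0,"y":0,"z":0,"ax":0,"ay":0,"az":-0.12,"claw":0.2},{"x":0,"y":0,"z":0,"ax":0,"ay":0,"az":-0.18,"claw":0.2},{"x":0,"y":0,"z":0,"ax":0,"ay":0,"az":-0.24,"claw":0.2},{"x":0,"y":0,"z":0,"ax":0,"ay":0,"az":-0.3,"claw":0.2}]'
python3 -m crank '[{"x":0,"y":0,"z":0,"ax":0,"ay":0,"az":-0.06,"claw":0.2},{"x":0,"y":0,"z":0,"ax":0,"ay":0,"az":-0.12,"claw":0.2},{"x":0,"y":0,"z":0,"ax":0,"ay":0,"az":-0.185,"claw":0.2},{"x":0,"y":0,"z":0,"ax":0,"ay":0,"az":-0.185,"claw":0.2},{"x":0,"y":0,"z":0,"ax":0,"ay":0,"az":-0.185,"claw":0.2}]'
python3 - <<'E'
from h import *
import pickle
go(.478,.0797,.014,83.5)
t=cam('top'); s=cam('scene'); pickle.dump(t,open('top5.pkl','wb')); pickle.dump(s,open('s5.pkl','wb'))
a=cv2.resize(t['color'][115:215,260:340],None,fx=5,fy=5,interpolation=cv2.INTER_CUBIC)
b=cv2.resize(s['color'][200:300,250:330],None,fx=5,fy=5,interpolation=cv2.INTER_CUBIC)
cv2.imwrite('pics/g.png',cv2.convertScaleAbs(np.hstack([a,b]),alpha=1.4))
E
```

```text
time: 8.78
ee_pos: [0.4303, 0.0811, 0.1045]
eef_rot: [0.97, 0.243, 0.0, -0.0]
ft_force: [0.6, 0.5, 0.6]
width: 0.0348
time: 9.2
ee_pos: [0.4311, 0.0801, 0.1045]
eef_rot: [0.855, 0.518, 0.0, -0.0]
ft_force: [1.1, 0.0, -0.8]
width: 0.0349
time: 9.62
ee_pos: [0.4311, 0.0804, 0.1045]
eef_rot: [0.748, 0.663, 0.0, -0.0]
ft_force: [0.9, 0.0, 0.1]
width: 0.0348
t9.62 pos [0.4311 0.0804 0.1045] jaw 83.10 tilt [-2.e-04  3.e-04 -1.e+00] F [0.88 0.05 0.09] w 0.0348
shift [0.0049 0.0467 0.0904] az -0.0035
```

View pics/g.png

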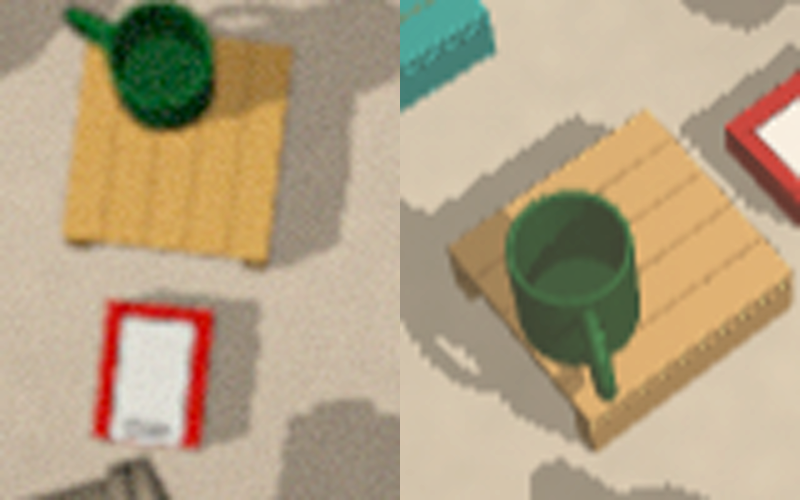

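The top crop shows riser corners at (66,236), (269,259) and (292,47), and the cellar's top at (107,300), (214,310), (203,448) and (95,438), with the door flush.

Run:
```python
from rel import *
import pickle
t=pickle.load(open('top5.pkl','rb')); o=np.array([260,115])
cb=ray(t,np.array([[107,300],[214,310],[203,448],[95,438]])/5+o,.032)
q=ray(t,np.array([[66,236],[269,259],[292,47]])/5+o,.049)
rb=np.array([q[2]+q[0]-q[1],q[2],q[1],q[0]]); rel(cb,rb); print('mouth',(q[0]+q[1])/2, 'back',(cb[2]+cb[3])/2)
s=pickle.load(open('s5.pkl','rb')); o=np.array([250,200])
rb=ray(s,np.array([[592,445],[450,248],[645,110],[791,273]])/[5]-np.array([80,0])+o,.049); m,A=fit(rb,0,0); print('mouth scene',(rb[2]+rb[3])/2)
```

```text
size 0.089 0.0692 yaw [-5.1  -5.84] c [0.5562 0.0688 0.032 ]
size 0.137 0.1295 yaw [-6.69 -6.97] c [0.7031 0.0513 0.049 ]
cellar in riser frame: x_r from mouth -0.0780  y_r -0.0001 dyaw 1.36
mouth [0.63511204 0.05927993 0.049     ] back [0.51185542 0.07274791 0.032     ]
size 0.1404 0.1358 yaw [-5.06 -9.13] c [0.7096 0.0568 0.049 ]
mouth scene [0.63964768 0.06302671 0.049     ]
```

```bash
python3 -m crank '[{"x":0.004,"y":0.02,"z":0,"ax":0,"ay":0,"az":0,"claw":0.25},{"x":0.004,"y":0.045,"z":0.02,"ax":0,"ay":0,"az":0,"claw":0.25},{"x":0.004,"y":0.045,"z":0.055,"ax":0,"ay":0,"az":0,"claw":0.25},{"x":0.004,"y":0.045,"z":0.09,"ax":0,"ay":0,"az":0,"claw":0.25},{"x":0.004,"y":0.045,"z":0.09,"ax":0,"ay":0,"az":0,"claw":0.25}]'
python3 -m crank '[{"x":0,"y":0.005,"z":0,"ax":0,"ay":0,"az":0,"claw":0.25},{"x":0,"y":0.01,"z":0,"ax":0,"ay":0,"az":0,"claw":0.25},{"x":0,"y":0.015,"z":0,"ax":0,"ay":0,"az":0,"claw":0.25},{"x":0,"y":0.02,"z":0,"ax":0,"ay":0,"az":0,"claw":0.25},{"x":0,"y":0.025,"z":0,"ax":0,"ay":0,"az":0,"claw":0.25}]'
python3 -m crank '[{"x":0,"y":0.006,"z":0,"ax":0,"ay":0,"az":0,"claw":0.25},{"x":0,"y":0.012,"z":0,"ax":0,"ay":0,"az":0,"claw":0.25},{"x":0,"y":0.018,"z":0,"ax":0,"ay":0,"az":0,"claw":0.25},{"x":0,"y":0.024,"z":0,"ax":0,"ay":0,"az":0,"claw":0.25},{"x":0,"y":0.03,"z":0,"ax":0,"ay":0,"az":0,"claw":0.25}]'
python3 - <<'E'
from h import *
go(.6263,.0617,.0145,83.2)
E
```

```text
time: 10.13
ee_pos: [0.4726, 0.0785, 0.0093]
eef_rot: [0.748, 0.664, -0.005, -0.001]
ft_force: [-1.7, -0.3, -1.1]
width: 0.0323
time: 10.55
ee_pos: [0.5027, 0.0777, 0.0161]
eef_rot: [0.747, 0.665, 0.001, 0.0]
ft_force: [0.0, 0.2, -1.2]
width: 0.0324
time: 10.97
ee_pos: [0.5315, 0.0736, 0.0145]
eef_rot: [0.747, 0.665, -0.0, -0.0]
ft_force: [-1.9, -0.2, 1.1]
width: 0.0328
t10.97 pos [0.5315 0.0736 0.0145] jaw 83.37 tilt [-2.e-04  0.e+00 -1.e+00] F [-1.88 -0.21  1.13] w 0.0328
shift [-0.0009  0.0956 -0.    ] az 0.0014
```

```bash
python3 -m crank '[{"x":0,"y":0.006,"z":0,"ax":0,"ay":0,"az":0.001,"claw":0.25},{"x":0,"y":0.012,"z":0,"ax":0,"ay":0,"az":0.001,"claw":0.25},{"x":0,"y":0.018,"z":0,"ax":0,"ay":0,"az":0.001,"claw":0.25},{"x":0,"y":0.024,"z":0,"ax":0,"ay":0,"az":0.001,"claw":0.25},{"x":0,"y":0.03,"z":0,"ax":0,"ay":0,"az":0.001,"claw":0.25}]'
python3 -m crank '[{"x":0,"y":0.006,"z":0,"ax":0,"ay":0,"az":0,"claw":0.25},{"x":0,"y":0.012,"z":0,"ax":0,"ay":0,"az":0,"claw":0.25},{"x":0,"y":0.018,"z":0,"ax":0,"ay":0,"az":0,"claw":0.25},{"x":0,"y":0.024,"z":0,"ax":0,"ay":0,"az":0,"claw":0.25},{"x":0,"y":0.03,"z":0,"ax":0,"ay":0,"az":0,"claw":0.25}]'
python3 -m crank '[{"x":0,"y":0.006,"z":0,"ax":0,"ay":0,"az":0,"claw":0.25},{"x":0,"y":0.012,"z":0,"ax":0,"ay":0,"az":0,"claw":0.25},{"x":0,"y":0.017,"z":0,"ax":0,"ay":0,"az":0,"claw":0.25},{"x":0,"y":0.021,"z":0,"ax":0,"ay":0,"az":0,"claw":0.25},{"x":0,"y":0.024,"z":0,"ax":0,"ay":0,"az":0,"claw":0.25}]'
python3 - <<'E'
from h import *
go(.6263,.0617,.0145,83.2)
E
```

```text
time: 11.38
ee_pos: [0.5613, 0.0702, 0.0145]
eef_rot: [0.747, 0.664, -0.0, -0.0]
ft_force: [-2.0, 0.2, 1.3]
width: 0.0326
time: 11.8
ee_pos: [0.5911, 0.0666, 0.0145]
eef_rot: [0.748, 0.664, 0.0, -0.0]
ft_force: [-1.3, -0.9, 0.1]
width: 0.0327
time: 12.22
ee_pos: [0.6149, 0.0638, 0.0146]
eef_rot: [0.748, 0.664, 0.0, 0.0]
ft_force: [-1.6, -0.5, 1.0]
width: 0.0325
t12.22 pos [0.6149 0.0638 0.0146] jaw 83.25 tilt [ 1.e-04  0.e+00 -1.e+00] F [-1.56 -0.52  1.04] w 0.0325
shift [-0.0008  0.0116  0.0001] az 0.0004
```

```bash
python3 -m crank '[{"x":0,"y":0.003,"z":0,"ax":0,"ay":0,"az":0,"claw":0.25},{"x":0,"y":0.006,"z":0,"ax":0,"ay":0,"az":0,"claw":0.25},{"x":0,"y":0.008,"z":0,"ax":0,"ay":0,"az":0,"claw":0.25},{"x":0,"y":0.008,"z":0,"ax":0,"ay":0,"az":0,"claw":0.25},{"x":0,"y":0.008,"z":0,"ax":0,"ay":0,"az":0,"claw":0.25}]'
python3 -c "
from h import *
go(.6263,.0617,.0145,83.2)"
python3 -m crank '[{"x":0,"y":-0.02,"z":0,"ax":0,"ay":0,"az":0,"claw":0.25},{"x":0,"y":-0.05,"z":0,"ax":0,"ay":0,"az":0,"claw":0.25},{"x":0,"y":-0.085,"z":-0.02,"ax":0,"ay":0,"az":0,"claw":0.25},{"x":0,"y":-0.12,"z":-0.04,"ax":0,"ay":0,"az":0,"claw":0.25},{"x":0,"y":-0.155,"z":-0.06,"ax":0,"ay":0,"az":0,"claw":0.25}]'
python3 -m crank '[{"x":0,"y":-0.02,"z":-0.02,"ax":0,"ay":0,"az":0,"claw":0.25},{"x":0,"y":-0.035,"z":-0.04,"ax":0,"ay":0,"az":0,"claw":0.25},{"x":0,"y":-0.035,"z":-0.04,"ax":0,"ay":0,"az":0,"claw":0.25},{"x":0,"y":-0.035,"z":-0.04,"ax":0,"ay":0,"az":0,"claw":0.25},{"x":0,"y":-0.035,"z":-0.04,"ax":0,"ay":0,"az":0,"claw":0.25}]'
python3 - <<'E'
from h import *
import pickle
t=cam('top'); w=cam('wrist'); pickle.dump(t,open('top6.pkl','wb')); pickle.dump(w,open('w6.pkl','wb'))
a=cv2.resize(t['color'][120:190,265:330],None,fx=6,fy=6,interpolation=cv2.INTER_CUBIC)
b=cv2.resize(w['color'],(390,244))
a=np.vstack([a])
p=np.zeros((420,800,3),np.uint8); p[:420,:390]=a; p[:244,395:785]=b
cv2.imwrite('pics/i.png',cv2.convertScaleAbs(p,alpha=1.4))
E
```

```text
time: 12.63
ee_pos: [0.6226, 0.0629, 0.0146]
eef_rot: [0.748, 0.664, 0.0, 0.0]
ft_force: [0.6, 0.5, 0.9]
width: 0.0328
t12.63 pos [0.6226 0.0629 0.0146] jaw 83.25 tilt [ 6.e-04 -0.e+00 -1.e+00] F [0.61 0.46 0.94] w 0.0328
shift [-0.0007  0.0038  0.0001] az 0.0004
time: 13.05
ee_pos: [0.4666, 0.081, 0.0742]
eef_rot: [0.747, 0.664, -0.001, -0.0]
ft_force: [1.0, 0.4, 2.7]
width: 0.0325
time: 13.47
ee_pos: [0.4339, 0.0856, 0.1144]
eef_rot: [0.747, 0.664, 0.001, -0.0]
ft_force: [0.5, 0.3, -0.1]
width: 0.0326
```

View pics/i.png

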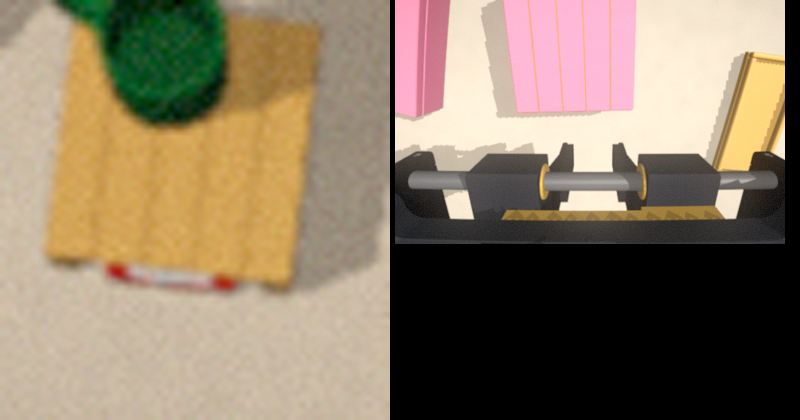

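The top crop shows the riser's near edge from (47,260) to (291,283). The cellar's back is just visible in front of it, from about (107,277) to (237,290), square to the edge.

Run:
```python
from h import *
import pickle
t=pickle.load(open('top6.pkl','rb')); o=np.array([265,120])
g=t['color'][120:190,265:330]; g6=cv2.resize(g,None,fx=6,fy=6,interpolation=cv2.INTER_CUBIC).astype(int)
for x in (115,125,215,228,170): print(x,[ (y,g6[y,x].tolist()) for y in range(262,304,3)])
q=ray(t,np.array([[47,260],[292,283]])/6+o,.049); b=ray(t,np.array([[107,277],[237,290]])/6+o,.032)
m=q.mean(0); e=q[0]-q[1]; A=np.arctan2(-e[0],e[1]); f=b[0]-b[1]
d=R.from_euler('z',-A).apply(b-m); print('riser yaw',np.degrees(A),'W',np.linalg.norm(e),'cellar back in mouth frame',d.round(4),'W',np.linalg.norm(f),'yaw',np.degrees(np.arctan2(-f[0],f[1])))
```

```text
115 [(262, [40, 85, 133]), (265, [29, 63, 126]), (268, [20, 36, 121]), (271, [17, 19, 121]), (274, [33, 31, 120]), (277, [59, 64, 118]), (280, [86, 97, 120]), (283, [97, 110, 126]), (286, [111, 125, 135]), (289, [117, 132, 143]), (292, [121, 137, 148]), (295, [119, 135, 146]), (298, [118, 133, 144]), (301, [118, 132, 143])]
125 [(262, [62, 102, 141]), (265, [57, 88, 134]), (268, [52, 72, 129]), (271, [50, 63, 130]), (274, [48, 55, 122]), (277, [46, 52, 109]), (280, [59, 68, 107]), (283, [80, 93, 119]), (286, [101, 118, 132]), (289, [111, 129, 140]), (292, [118, 136, 146]), (295, [116, 133, 146]), (298, [116, 132, 146]), (301, [117, 131, 147])]
215 [(262, [63, 119, 153]), (265, [66, 123, 155]), (268, [67, 120, 152]), (271, [64, 113, 145]), (274, [59, 96, 134]), (277, [56, 79, 127]), (280, [52, 62, 120]), (283, [49, 55, 119]), (286, [57, 62, 117]), (289, [71, 79, 115]), (292, [92, 103, 122]), (295, [107, 120, 134]), (298, [119, 133, 144]), (301, [119, 133, 147])]
228 [(262, [65, 121, 154]), (265, [63, 120, 153]), (268, [61, 117, 149]), (271, [62, 113, 145]), (274, [51, 96, 137]), (277, [36, 76, 130]), (280, [23, 51, 124]), (283, [18, 33, 124]), (286, [29, 37, 118]), (289, [49, 61, 111]), (292, [75, 90, 113]), (295, [93, 108, 123]), (298, [111, 126, 136]), (301, [118, 132, 143])]
170 [(262, [62, 112, 146]), (265, [65, 110, 142]), (268, [81, 112, 136]), (271, [101, 119, 132]), (274, [119, 125, 131]), (277, [124, 127, 133]), (280, [114, 117, 127]), (283, [94, 99, 116]), (286, [86, 95, 117]), (289, [93, 106, 127]), (292, [106, 121, 139]), (295, [119, 133, 145]), (298, [125, 139, 149]), (301, [123, 136, 147])]
riser yaw -5.863949365745135 W 0.12998092990409504 cellar back in mouth frame [[-0.0037  0.0341 -0.017 ]
 [-0.0042 -0.0359 -0.017 ]] W 0.06998974763458723 yaw -6.2153327072418465
```

Telling the near-edge offset from the top view is ambiguous by about 2–3 mm, so I'll look from close by with the wrist camera above the mouth.

```bash
python3 -m crank '[{"x":0,"y":0,"z":-0.035,"ax":0,"ay":0,"az":0,"claw":0.25},{"x":0,"y":0.02,"z":-0.07,"ax":0,"ay":0,"az":0,"claw":0.25},{"x":0,"y":0.055,"z":-0.085,"ax":0,"ay":0,"az":0,"claw":0.25},{"x":0,"y":0.095,"z":-0.085,"ax":0,"ay":0,"az":0,"claw":0.25},{"x":0,"y":0.13,"z":-0.085,"ax":0,"ay":0,"az":0,"claw":0.25}]'
python3 -m crank '[{"x":0,"y":0.03,"z":0,"ax":0,"ay":0,"az":0,"claw":0.25},{"x":0,"y":0.055,"z":0,"ax":0,"ay":0,"az":0,"claw":0.25},{"x":0,"y":0.07,"z":0,"ax":0,"ay":0,"az":0,"claw":0.25},{"x":0,"y":0.07,"z":0,"ax":0,"ay":0,"az":0,"claw":0.25},{"x":0,"y":0.07,"z":0,"ax":0,"ay":0,"az":0,"claw":0.25}]'
python3 - <<'E'
from h import *
import pickle
w=cam('wrist'); pickle.dump(w,open('w7.pkl','wb')); print(w['eye'],w['fx']); go(.64,.06,.2,83.2)
m=np.array([.636,.0605,0]); u=R.from_euler('z',-6.8,degrees=True).apply([[0,66,49],[0,-66,49],[0,0,32]])/1000+m; print(proj(w,u).round(0).tolist())
cv2.imwrite('pics/j.png',cv2.convertScaleAbs(w['color'],alpha=1.3))
E
```

```text
time: 13.98
ee_pos: [0.5638, 0.0709, 0.1999]
eef_rot: [0.747, 0.665, 0.001, 0.0]
ft_force: [-0.9, 0.5, 1.5]
width: 0.0325
time: 14.4
ee_pos: [0.6311, 0.0606, 0.1975]
eef_rot: [0.748, 0.664, -0.002, 0.0]
ft_force: [-0.1, -0.3, -0.4]
width: 0.0324
[0.55196381 0.06991859 0.35925539] 343.6115076608093
t14.45 pos [0.6306 0.061  0.1981] jaw 83.17 tilt [-0.0022 -0.0021 -1.    ] F [-0.71  0.26 -0.65] w 0.0325
shift [ 0.0001  0.0095 -0.0019] az -0.0003
[[397.0, 186.0], [256.0, 186.0], [326.0, 181.0]]
```

View pics/j.png

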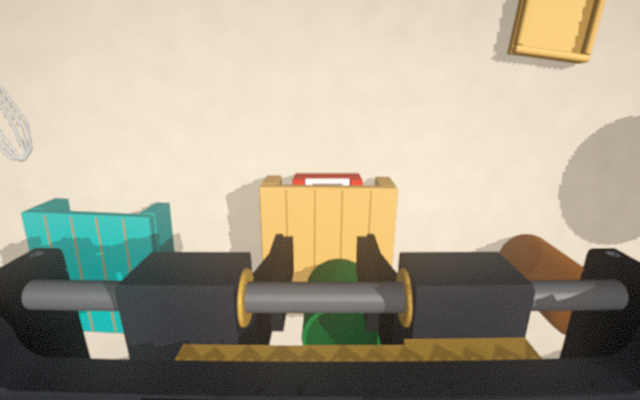

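Run:
```python
import pickle,cv2
w=pickle.load(open('w7.pkl','rb'))
a=cv2.resize(w['color'][165:200,250:408],None,fx=5,fy=10,interpolation=cv2.INTER_CUBIC)
cv2.imwrite('pics/k.png',cv2.convertScaleAbs(a,alpha=1.2))
```

```text
(no output)
```

View pics/k.png

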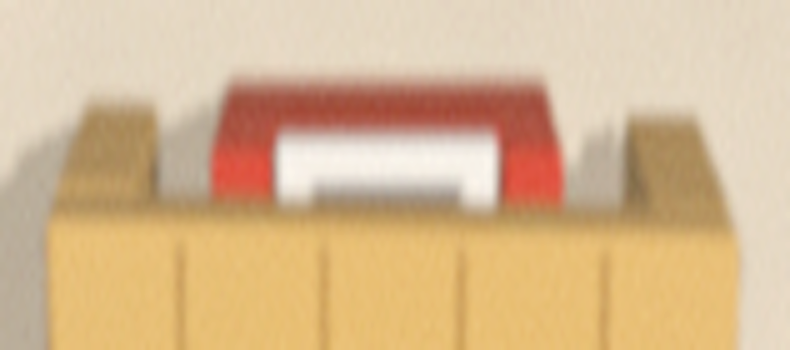

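The close crop shows the leg feet at rows 103 (left) and 117 (right), and the cellar's back bottom edge from (232,78) to (545,82). It is centred and square but still protrudes.

Run:
```python
from h import *
import pickle
w=pickle.load(open('w7.pkl','rb'))
f=lambda l,z: ray(w,np.array(l)/[5,10]+[250,165],z)
def an(n,leg,cel):
    e=leg[1]-leg[0]; A=np.arctan2(-e[0],e[1]); d=R.from_euler('z',-A).apply(cel-leg.mean(0)); g=cel[1]-cel[0]
    print(n,'yaw',np.degrees(A).round(2),np.degrees(np.arctan2(-g[0],g[1])).round(2),'W',np.linalg.norm(e).round(4),np.linalg.norm(g).round(4),'rel',d.round(4).tolist(),'mid',leg.mean(0).round(4))
an('z0 ',f([[122,103],[662,117]],0),f([[232,78],[545,82]],0))
an('top',f([[50,215],[738,231]],.049),f([[213,148],[560,148]],.032))
```

```text
z0  yaw -7.52 -7.13 W 0.1161 0.0671 rel [[-0.0031, -0.0344, 0.0], [-0.0035, 0.0327, 0.0]] mid [0.6386 0.0626 0.    ]
top yaw -7.44 -6.76 W 0.1291 0.0681 rel [[-0.0025, -0.0355, -0.017], [-0.0033, 0.0327, -0.017]] mid [0.6377 0.0628 0.049 ]
```

It protrudes 3.1 mm, is centred within 1 mm, and the yaw error is under 0.7°. I'll go back around behind it and push 3 mm more.

```bash
python3 -m crank '[{"x":0,"y":-0.02,"z":0,"ax":0,"ay":0,"az":0.001,"claw":0.25},{"x":0,"y":-0.045,"z":0,"ax":0,"ay":0,"az":0.001,"claw":0.25},{"x":0,"y":-0.07,"z":0,"ax":0,"ay":0,"az":0.001,"claw":0.25},{"x":0,"y":-0.07,"z":0.03,"ax":0,"ay":0,"az":0.001,"claw":0.25},{"x":0,"y":-0.07,"z":0.06,"ax":0,"ay":0,"az":0.001,"claw":0.25}]'
python3 -m crank '[{"x":0,"y":0,"z":0.03,"ax":0,"ay":0,"az":0,"claw":0.25},{"x":0,"y":0,"z":0.06,"ax":0,"ay":0,"az":0,"claw":0.25},{"x":0,"y":0,"z":0.09,"ax":0,"ay":0,"az":0,"claw":0.25},{"x":0,"y":0,"z":0.11,"ax":0,"ay":0,"az":0,"claw":0.25},{"x":0,"y":0,"z":0.12,"ax":0,"ay":0,"az":0,"claw":0.25}]'
python3 -m crank '[{"x":0,"y":0,"z":0,"ax":0,"ay":0,"az":0,"claw":0.25},{"x":0,"y":0.01,"z":0,"ax":0,"ay":0,"az":0,"claw":0.25},{"x":0,"y":0.02,"z":0,"ax":0,"ay":0,"az":0,"claw":0.25},{"x":0,"y":0.03,"z":0,"ax":0,"ay":0,"az":0,"claw":0.25},{"x":0,"y":0.03,"z":0,"ax":0,"ay":0,"az":0,"claw":0.25}]'
python3 - <<'E'
from h import *
go(.6257,.0625,.0145,83.)
E
```

```text
time: 14.87
ee_pos: [0.5607, 0.072, 0.1405]
eef_rot: [0.747, 0.664, 0.003, -0.001]
ft_force: [0.1, 1.9, -0.3]
width: 0.0327
time: 15.28
ee_pos: [0.5589, 0.0703, 0.017]
eef_rot: [0.748, 0.664, -0.002, -0.001]
ft_force: [-0.4, -0.1, -0.5]
width: 0.0325
time: 15.7
ee_pos: [0.5933, 0.0666, 0.0216]
eef_rot: [0.748, 0.663, 0.001, 0.001]
ft_force: [1.1, 0.0, 0.4]
width: 0.0324
t15.70 pos [0.5933 0.0666 0.0216] jaw 83.13 tilt [ 3.4e-03  2.0e-04 -1.0e+00] F [1.14 0.03 0.37] w 0.0324
shift [-0.0002  0.0326  0.0072] az 0.0011
```

```bash
python3 -m crank '[{"x":0,"y":0.005,"z":0.006,"ax":0,"ay":0,"az":0,"claw":0.25},{"x":0,"y":0.012,"z":0.006,"ax":0,"ay":0,"az":0,"claw":0.25},{"x":0,"y":0.02,"z":0.006,"ax":0,"ay":0,"az":0,"claw":0.25},{"x":0,"y":0.024,"z":0.006,"ax":0,"ay":0,"az":0,"claw":0.25},{"x":0,"y":0.024,"z":0.006,"ax":0,"ay":0,"az":0,"claw":0.25}]'
python3 - <<'E'
from h import *
go(.6257,.0625,.0145,83.)
E
```

```text
time: 16.12
ee_pos: [0.6159, 0.0634, 0.0139]
eef_rot: [0.748, 0.663, 0.0, 0.0]
ft_force: [0.2, -0.5, 0.1]
width: 0.0326
t16.12 pos [0.6159 0.0634 0.0139] jaw 83.11 tilt [ 8.e-04 -4.e-04 -1.e+00] F [ 0.19 -0.55  0.13] w 0.0326
shift [ 0.0003  0.0098 -0.0006] az 0.001
```

```bash
python3 -m crank '[{"x":0,"y":0.003,"z":0,"ax":0,"ay":0,"az":0.001,"claw":0.25},{"x":0,"y":0.006,"z":0,"ax":0,"ay":0,"az":0.001,"claw":0.25},{"x":0,"y":0.008,"z":0,"ax":0,"ay":0,"az":0.001,"claw":0.25},{"x":0,"y":0.0095,"z":0,"ax":0,"ay":0,"az":0.001,"claw":0.25},{"x":0,"y":0.0095,"z":0,"ax":0,"ay":0,"az":0.001,"claw":0.25}]'
python3 -c "
from h import *
go(.6257,.0625,.0145,83.)"
python3 -m crank '[{"x":0,"y":-0.015,"z":0,"ax":0,"ay":0,"az":0,"claw":0.25},{"x":0,"y":-0.04,"z":0,"ax":0,"ay":0,"az":0,"claw":0.25},{"x":0,"y":-0.065,"z":-0.02,"ax":0,"ay":0,"az":0,"claw":0.25},{"x":0,"y":-0.065,"z":-0.055,"ax":0,"ay":0,"az":0,"claw":0.25},{"x":0,"y":-0.065,"z":-0.09,"ax":0,"ay":0,"az":0,"claw":0.25}]'
python3 -m crank '[{"x":0,"y":0,"z":-0.035,"ax":0,"ay":0,"az":0,"claw":0.25},{"x":0,"y":0,"z":-0.07,"ax":0,"ay":0,"az":0,"claw":0.25},{"x":0,"y":0.025,"z":-0.095,"ax":0,"ay":0,"az":0,"claw":0.25},{"x":0,"y":0.05,"z":-0.095,"ax":0,"ay":0,"az":0,"claw":0.25},{"x":0,"y":0.07,"z":-0.095,"ax":0,"ay":0,"az":0,"claw":0.25}]'
python3 - <<'E'
from h import *
import pickle
w=cam('wrist'); w=cam('wrist'); pickle.dump(w,open('w8.pkl','wb')); s=cam('scene','s8.png'); pickle.dump(cam('top','t8.png'),open('top8.pkl','wb'))
a=cv2.resize(w['color'][165:200,250:408],None,fx=5,fy=10,interpolation=cv2.INTER_CUBIC)
b=cv2.resize(s['color'][170:300,200:400],None,fx=1.9,fy=1.9); p=np.zeros((350+b.shape[0],790,3),np.uint8); p[:350]=a; p[350:,:b.shape[1]]=b
t=cv2.imread('pics/t8.png')[60:300,180:480]; t=cv2.resize(t,None,fx=1.02,fy=1.02); p[350:350+min(t.shape[0],b.shape[0]),400:400+t.shape[1]]=t[:b.shape[0]]
cv2.imwrite('pics/l.png',cv2.convertScaleAbs(p[:600],alpha=1.25)); go(.63,.06,.2)
E
```

```text
time: 16.53
ee_pos: [0.6245, 0.0626, 0.0136]
eef_rot: [0.749, 0.663, -0.0, -0.0]
ft_force: [0.3, 0.2, -0.1]
width: 0.0329
t16.53 pos [0.6245 0.0626 0.0136] jaw 83.01 tilt [-1.e-04  0.e+00 -1.e+00] F [ 0.27  0.17 -0.07] w 0.0329
shift [ 0.0001  0.0012 -0.0009] az 0.0001
time: 16.95
ee_pos: [0.5576, 0.0706, 0.1037]
eef_rot: [0.749, 0.663, -0.001, -0.001]
ft_force: [1.4, 0.1, 1.7]
width: 0.0325
time: 17.37
ee_pos: [0.6315, 0.0627, 0.2007]
eef_rot: [0.748, 0.663, 0.002, 0.0]
ft_force: [-0.6, -0.0, 0.3]
width: 0.0327
t17.57 pos [0.6291 0.0613 0.1982] jaw 82.95 tilt [-7.e-04 -9.e-04 -1.e+00] F [-0.83  0.23  0.27] w 0.0327
shift [-0.0012  0.001  -0.0018]
```

View pics/l.png

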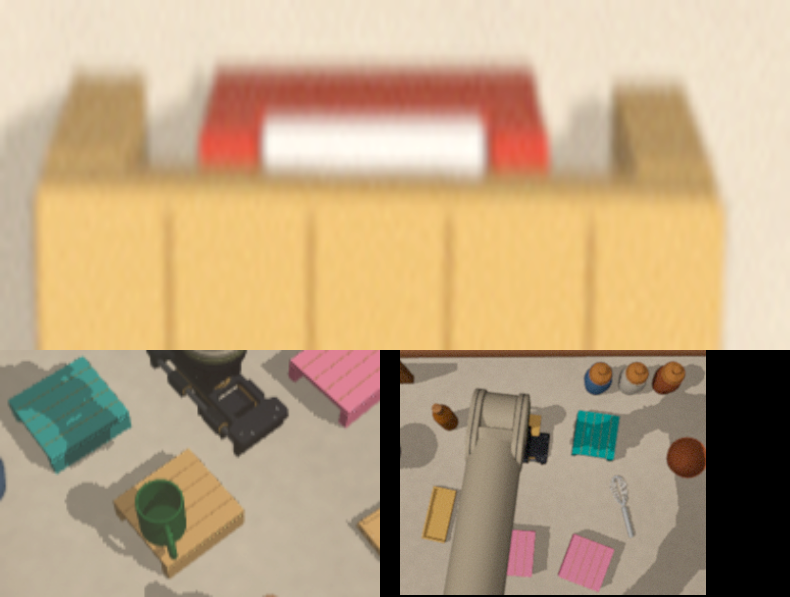

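Mostly flush. The wrist crop shows the leg feet at rows ≈72 and 85 and the cellar's bottom edge at ≈67. The jarrito, whisk and the rest are in place. I'll measure what remains by sub-pixel edges.

```bash
cat > edge.py <<'E'
from h import *
import pickle
def edges(w,cols,r0=160,r1=178):
    g=cv2.GaussianBlur(w['color'],(5,1),0)[:,:,0].astype(float); out=[]   # blue: bright shelf, dark wood/red
    for c in cols:
        p=g[r0:r1,c]; hi=p[:4].mean(); lo=p.min(); k=np.argmax(p<(hi+lo)/2); out.append([c,r0+k-1+(p[k-1]-(hi+lo)/2)/(p[k-1]-p[k])])
    return np.array(out)
def meas(w,dx=0,r0=160,r1=178):
    L=edges(w,np.r_[270:276]+dx,r0,r1); Rr=edges(w,np.r_[376:384]+dx,r0,r1); C=edges(w,np.r_[300:350]+dx,r0,r1)
    leg=ray(w,np.vstack([L,Rr]),0); cel=ray(w,C,0); fl=np.polyfit(leg[:,1],leg[:,0],1); fc=np.polyfit(cel[:,1],cel[:,0],1)
    print('rows',L[:,1].round(2),Rr[:,1].round(2),C[::10,1].round(2)); print('yaw riser/cellar',-np.degrees(np.arctan([fl[0],fc[0]])).round(2),'x_r of back (mm)',1000*(np.mean(cel[:,0])-np.polyval(fl,np.mean(cel[:,1]))).round(5))
E
python3 - <<'E'
from edge import *
meas(pickle.load(open('w7.pkl','rb')),2,168,182); meas(pickle.load(open('w8.pkl','rb')))
go(.6257,.0625,.0145,83.)
E
```

```text
rows [175.04 175.05 175.08 175.07 175.07 175.07] [176.37 176.35 176.35 176.36 176.37 176.36 176.39 176.4 ] [172.86 172.87 172.91 172.93 172.92]
yaw riser/cellar [-7.48 -6.74] x_r of back (mm) -3.09
rows [172.09 172.14 172.17 172.14 172.14 172.11] [173.16 173.15 173.15 173.16 173.14 173.15 173.15 173.16] [171.43 171.46 171.46 171.44 171.47]
yaw riser/cellar [-7.45 -6.88] x_r of back (mm) -1.27
t17.57 pos [0.6291 0.0613 0.1982] jaw 82.95 tilt [-7.e-04 -9.e-04 -1.e+00] F [-0.83  0.23  0.27] w 0.0327
shift [ 0.0009 -0.0034  0.1837] az -0.0004
```

```bash
python3 -m crank '[{"x":0,"y":-0.02,"z":0,"ax":0,"ay":0,"az":0.004,"claw":0.25},{"x":0,"y":-0.045,"z":0,"ax":0,"ay":0,"az":0.004,"claw":0.25},{"x":0,"y":-0.07,"z":0,"ax":0,"ay":0,"az":0.004,"claw":0.25},{"x":0,"y":-0.07,"z":0.03,"ax":0,"ay":0,"az":0.004,"claw":0.25},{"x":0,"y":-0.07,"z":0.06,"ax":0,"ay":0,"az":0.004,"claw":0.25}]'
python3 -m crank '[{"x":0,"y":0,"z":0.03,"ax":0,"ay":0,"az":0,"claw":0.25},{"x":0,"y":0,"z":0.06,"ax":0,"ay":0,"az":0,"claw":0.25},{"x":0,"y":0,"z":0.09,"ax":0,"ay":0,"az":0,"claw":0.25},{"x":0,"y":0,"z":0.11,"ax":0,"ay":0,"az":0,"claw":0.25},{"x":0,"y":0,"z":0.123,"ax":0,"ay":0,"az":0,"claw":0.25}]'
python3 -m crank '[{"x":0,"y":0.01,"z":0,"ax":0,"ay":0,"az":0,"claw":0.25},{"x":0,"y":0.025,"z":0,"ax":0,"ay":0,"az":0,"claw":0.25},{"x":0,"y":0.04,"z":0,"ax":0,"ay":0,"az":0,"claw":0.25},{"x":0,"y":0.05,"z":0,"ax":0,"ay":0,"az":0,"claw":0.25},{"x":0,"y":0.05,"z":0,"ax":0,"ay":0,"az":0,"claw":0.25}]'
python3 -m crank '[{"x":0,"y":0,"z":0,"ax":0,"ay":0,"az":0,"claw":0.25},{"x":0,"y":0,"z":0,"ax":0,"ay":0,"az":0,"claw":0.25},{"x":0,"y":0,"z":0,"ax":0,"ay":0,"az":0,"claw":0.25},{"x":0,"y":0,"z":0,"ax":0,"ay":0,"az":0,"claw":0.25},{"x":0,"y":0,"z":0,"ax":0,"ay":0,"az":0,"claw":0.25}]'
python3 - <<'E'
from h import *
go(.6257,.0623,.0145,82.6)
E
```

```text
time: 17.98
ee_pos: [0.5591, 0.0723, 0.1396]
eef_rot: [0.751, 0.661, 0.003, -0.001]
ft_force: [0.6, 0.9, -0.4]
width: 0.0324
time: 18.4
ee_pos: [0.5577, 0.0706, 0.0135]
eef_rot: [0.751, 0.66, -0.001, -0.001]
ft_force: [-1.1, 0.7, -0.2]
width: 0.0327
time: 18.82
ee_pos: [0.6109, 0.0638, 0.0165]
eef_rot: [0.752, 0.66, 0.001, 0.001]
ft_force: [-0.5, 0.2, 0.9]
width: 0.0323
time: 19.23
ee_pos: [0.6091, 0.0643, 0.0158]
eef_rot: [0.751, 0.66, 0.0, -0.0]
ft_force: [0.7, 0.0, 0.1]
width: 0.0326
t19.23 pos [0.6091 0.0643 0.0158] jaw 82.57 tilt [-1.e-04  4.e-04 -1.e+00] F [0.74 0.01 0.05] w 0.0326
shift [0.0001 0.0167 0.0013] az -0.0003
```

```bash
python3 -m crank '[{"x":0,"y":0.003,"z":0,"ax":0,"ay":0,"az":0,"claw":0.25},{"x":0,"y":0.006,"z":0,"ax":0,"ay":0,"az":0,"claw":0.25},{"x":0,"y":0.009,"z":0,"ax":0,"ay":0,"az":0,"claw":0.25},{"x":0,"y":0.011,"z":0,"ax":0,"ay":0,"az":0,"claw":0.25},{"x":0,"y":0.013,"z":0,"ax":0,"ay":0,"az":0,"claw":0.25}]'
python3 -m crank '[{"x":0,"y":0.0015,"z":0,"ax":0,"ay":0,"az":0,"claw":0.25},{"x":0,"y":0.003,"z":0,"ax":0,"ay":0,"az":0,"claw":0.25},{"x":0,"y":0.0037,"z":0,"ax":0,"ay":0,"az":0,"claw":0.25},{"x":0,"y":0.0037,"z":0,"ax":0,"ay":0,"az":0,"claw":0.25},{"x":0,"y":0.0037,"z":0,"ax":0,"ay":0,"az":0,"claw":0.25}]'
python3 -c "
from h import *
go(.6257,.0623,.0145,82.6)"
python3 -m crank '[{"x":0,"y":-0.015,"z":0,"ax":0,"ay":0,"az":0,"claw":0.25},{"x":0,"y":-0.04,"z":0,"ax":0,"ay":0,"az":0,"claw":0.25},{"x":0,"y":-0.065,"z":-0.02,"ax":0,"ay":0,"az":0,"claw":0.25},{"x":0,"y":-0.065,"z":-0.055,"ax":0,"ay":0,"az":0,"claw":0.25},{"x":0,"y":-0.065,"z":-0.09,"ax":0,"ay":0,"az":0,"claw":0.25}]'
python3 -m crank '[{"x":0,"y":0,"z":-0.035,"ax":0,"ay":0,"az":0,"claw":0.25},{"x":0,"y":0,"z":-0.07,"ax":0,"ay":0,"az":0,"claw":0.25},{"x":0,"y":0.025,"z":-0.095,"ax":0,"ay":0,"az":0,"claw":0.25},{"x":0,"y":0.05,"z":-0.095,"ax":0,"ay":0,"az":0,"claw":0.25},{"x":0,"y":0.07,"z":-0.095,"ax":0,"ay":0,"az":0,"claw":0.25}]'
python3 - <<'E'
from edge import *
w=cam('wrist'); w=cam('wrist'); pickle.dump(w,open('w9.pkl','wb')); meas(w)
go(.63,.06,.2)
E
```

```text
time: 19.65
ee_pos: [0.6227, 0.0622, 0.0156]
eef_rot: [0.752, 0.66, -0.0, 0.0]
ft_force: [0.0, -0.8, 0.7]
width: 0.0326
time: 20.07
ee_pos: [0.626, 0.0618, 0.0156]
eef_rot: [0.752, 0.66, -0.0, 0.0]
ft_force: [-1.1, -0.2, -0.6]
width: 0.0324
t20.07 pos [0.626  0.0618 0.0156] jaw 82.54 tilt [-0. -0. -1.] F [-1.11 -0.21 -0.6 ] w 0.0324
shift [ 0.0005 -0.0004  0.0011] az -0.0005
time: 20.48
ee_pos: [0.5594, 0.0703, 0.1057]
eef_rot: [0.752, 0.66, -0.001, -0.001]
ft_force: [1.6, 1.0, 0.9]
width: 0.0327
time: 20.9
ee_pos: [0.6331, 0.0619, 0.2027]
eef_rot: [0.751, 0.66, 0.002, 0.001]
ft_force: [0.7, -0.1, -0.3]
width: 0.0326
rows [170.35 170.35 170.35 170.33 170.33 170.33] [170.72 170.65 170.6  170.6  170.6  170.63 170.64 170.64] [170.64 170.66 170.64 170.67 170.71]
yaw riser/cellar [-7.51 -7.39] x_r of back (mm) 0.23
t21.00 pos [0.6329 0.0606 0.2005] jaw 82.53 tilt [ 0.0013 -0.0014 -1.    ] F [-1.4  -0.19 -0.13] w 0.0326
shift [-0.001  -0.0028  0.0005]
```

Flush to 0.2 mm and square to 0.1°. I'll retreat, compare the other things between the first and last pictures, and hand in.

```bash
python3 -m crank '[{"x":0,"y":-0.03,"z":-0.01,"ax":0,"ay":0,"az":0,"claw":0.25},{"x":0,"y":-0.06,"z":-0.02,"ax":0,"ay":0,"az":0,"claw":0.25},{"x":0,"y":-0.09,"z":-0.02,"ax":0,"ay":0,"az":0,"claw":0.25},{"x":0,"y":-0.12,"z":-0.02,"ax":0,"ay":0,"az":0,"claw":0.25},{"x":0,"y":-0.15,"z":-0.02,"ax":0,"ay":0,"az":0,"claw":0.25}]'
python3 -m crank '[{"x":0,"y":-0.02,"z":0,"ax":0,"ay":0,"az":0,"claw":0.25},{"x":0,"y":-0.04,"z":0,"ax":0,"ay":0,"az":0,"claw":0.25},{"x":0,"y":-0.04,"z":0,"ax":0,"ay":0,"az":0,"claw":0.25},{"x":0,"y":-0.04,"z":0,"ax":0,"ay":0,"az":0,"claw":0.25},{"x":0,"y":-0.04,"z":0,"ax":0,"ay":0,"az":0,"claw":0.25}]'
python3 - <<'E'
from h import *
import pickle
for n,B in (('top',dict(jarrito=(290,127,20),whisk=(398,210,34),bowl=(462,165,24),oil=(224,125,17),molc=(156,157,28),spoon=(219,220,30))),('scene',dict(jarrito=(285,255,20),whisk=(270,147,24),bowl=(196,134,22),oil=(341,317,20),molc=(433,343,34),spoon=(419,257,32)))):
    a=pickle.load(open(n+'.pkl','rb'))['color']; b=cam(n,n+'end.png')['color']
    for k,(x,y,h) in B.items():
        T=a[y-h:y+h,x-h:x+h]; m=cv2.matchTemplate(b[y-h-6:y+h+6,x-h-6:x+h+6],T,cv2.TM_CCOEFF_NORMED); _,v,_,l=cv2.minMaxLoc(m); print(n,k,round(v,3),'shift px',(l[0]-6,l[1]-6))
E
```

```text
time: 21.42
ee_pos: [0.4822, 0.0802, 0.2194]
eef_rot: [0.751, 0.66, -0.001, -0.0]
ft_force: [-1.2, 0.1, 1.8]
width: 0.0326
time: 21.83
ee_pos: [0.4446, 0.0856, 0.2208]
eef_rot: [0.752, 0.66, 0.0, -0.0]
ft_force: [0.5, 0.2, -0.2]
width: 0.0327
top jarrito 0.992 shift px (0, 0)
top whisk 0.147 shift px (1, 6)
top bowl 0.892 shift px (0, 0)
top oil 0.992 shift px (0, 0)
top molc 0.983 shift px (0, 0)
top spoon 0.681 shift px (0, 0)
scene jarrito 1.0 shift px (0, 0)
scene whisk 0.213 shift px (0, 0)
scene bowl 0.867 shift px (0, 0)
scene oil 1.0 shift px (0, 0)
scene molc 1.0 shift px (0, 0)
scene spoon 0.891 shift px (0, 0)
```

Run:
```python
import cv2,numpy as np
a=cv2.imread('pics/top1.png',0).astype(np.float32); x,y,h=398,212,34
for f in ('t8','topend'):
    b=cv2.imread(f'pics/{f}.png',0).astype(np.float32)
    hp=lambda i: np.log(i+5)-cv2.GaussianBlur(np.log(i+5),(0,0),3)
    m=cv2.matchTemplate(hp(b)[y-h-8:y+h+8,x-18-8:x+18+8],hp(a)[y-h:y+h,x-18:x+18],cv2.TM_CCOEFF_NORMED); _,v,_,l=cv2.minMaxLoc(m); print(f,round(v,3),(l[0]-8,l[1]-8))
```

```text
t8 0.781 (0, 0)
topend 0.547 (0, 0)
```

```bash
python3 -c "
from bench import close_job
print(close_job())"
```

```text
the job is handed in; nothing more can be done
None
```

The salt cellar is put away and the job is handed in at about 22 s. I pushed the white door shut first. Then I slid the cellar sideways onto the riser's axis with both fingertips on its side, and pushed it from behind into the bay in small steps, checking between them.

**Last checks:**
- **Position:** the close wrist view put the cellar's back 0.2 mm past the riser's near edge. Its yaw is within about 0.1° of the riser's. It was centred within about 1 mm when last measured, before the final few millimetres of pushing.
- **Door:** it looked flush in the pictures after closing and again in the close view before the last 1.5 mm push.
- **Forces and clearance:** wrist readings stayed under 3 N at the end of each move. The gripper ended at about (0.44, 0.09, 0.22), clear of everything.
- **Other things:** the jarrito, bowl, bottle, molcajete and spoon rest show no shift between the first and last pictures.

**Weak or disagreeing checks:**
- The plain whisk match failed (0.15–0.2), probably because the arm's shadow had changed. With the shadow filtered out it matched at zero shift (0.78 and 0.55).
- The top and scene cameras disagreed by 3–5 mm on where the riser is, so I did the final fit from the wrist view alone.
- The last two rechecks were by measurement only, because the 12 picture views were used up.

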